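# Pop the marker out of its bench holder and hold it out level

### The arm

A 6-joint arm with a two-finger parallel gripper is mounted at the origin on a cart in front of the work surface, level with it; the furniture and walls round the work are solid. World frame = base frame: x ahead of the robot, y to its left, z up, the work surface at z = 0. Lengths are in m, angles in rad, forces in N, time in s.
With the tool pointing down it reaches from about 0.425 to 0.95 m from the base axis. Payload 14.7 kg.
Tool frame: the origin (TCP) lies midway between the tips of the shut fingers; the grasp point (between the pads) lies 19 mm behind it; z points along the fingers, y is the line along which they close (so a half turn about z gives the same grasp; the last joint's range is limited). The gripper opens to 85 mm and grips with 20 to 120 N. Pads are 22 mm wide; open, the fingers measure 114 mm over their backs; the gripper's body (76 mm by 85 mm) begins 54 mm behind the grasp point. The pads swing forward as they close: fully open they stand 13 mm farther back than shut.
Start: joints at [-1.217, 0.48, 1.596, -0, 1.065, -0.047], TCP at [0.254, -0.598, 0.231] pointing down, gripper open.
Joint ranges: [-2.75, 2.75], [-0.82, 2.05], [0.23, 2.67], [-1.56, 4.7], [0.09, 2.69], [-2.92, 2.92]. Speed limits (rad/s): [1.89, 1.89, 2.39, 3.01, 3.01, 3.01].

### API

Orientations are given as [roll, pitch, yaw] about the fixed x, y, z axes, in that order (R = Rz(yaw) Ry(pitch) Rx(roll)).
In Python, from bench import bot gives the robot as it stands.
- The arm moves only by the tool apply_moves, never from a script. Its argument "rows" is one flat list of numbers, 5 for each row, row after row: the shift along the tool's x, y, z in m, then the turn about the tool's z in degrees, then the opening, from 0 (shut) to 1 (fully open). In form: [x, y, z, turn, hand, x, y, z, turn, hand, ...]. A call has 1 to 8 rows; each row is the pose to reach, as a shift and turn from the pose commanded when the call began, along the tool's axes at that moment; what a row does not reach only later rows make up. A row lasts 1/8 s, in which the tool goes at most 62.5 mm and 10.7 degrees, less where a joint would pass 70% of its speed; a pose out of reach is approached as far as the arm can. A call with a gripper value outside its range is refused whole. The fingers move at their own pace and stop on an object; "force" is the grip in N (left out, the last holds). Time passes only in rows, so rows that repeat a pose let the fingers close. It gives the time, the measured TCP pose, the force, the opening and the grip force at its end, in the units of the state.
- bot.sense(): the state, without advancing time (a new reading comes with each control period).
- bot.read_camera(name): name is "side" or "top" or "wrist"; returns a dict with "frame" (420x560x3 uint8, blue, green, red), "range_z" (420x560 float32, m along the optical axis (not along the pixel's ray), 0 where there is no reading), "fov_y" (degrees; the focal length in pixels is half the picture's height over the tangent of half this angle, whatever the lens; pixels are square), "cx", "cy" (the principal point, pixels), "R" (3x3) and "t" (3): a world point X has camera coordinates R X + t. Camera axes: x right, y down, z forward; pixel columns grow to the right and rows downward; lengths in m; the calibration is good to about 2 mm. A picture is of the moment at which its call begins.
- bot.hand_in(): hands the job in; it is judged then, once.
Trained networks look in a picture, given as the dict that the camera call returned (one of the last four; its "shot" number tells which), for a name from the list of things; names that differ only in an ending like _2 or _b are one class to them, and where a whole thing is asked for, a point or a joint stands for the part that bears it (a point fixed in the world has none). Each returns a list of dicts, best first, with "conf" (0 to 1); they miss things now and then, are a little off and sometimes report something else, mostly with a low value. They report only what shows in the picture. A call takes as long as a camera call.
- bot.recognise(thing, picture): "box" ([left, top, width, height] in pixels, round what is visible of it).
The state is a dict: "clock": time; "joint_positions": joint angles; "joint_velocities": joint speeds; "joint_efforts": joint torques, N m; "tool_pos": TCP position; "tcp_rot": TCP orientation; "contact_force": force on the tool from outside, world axes, zero at the start; "moment": the same for the moment, N m; "opening": opening from 0.0 (shut) to 1.0 (fully open); "finger_force": force on a finger pad.
Only numpy, scipy, OpenCV 4.12 (cv2) and the standard library are available. Lean on these libraries where they do the work, as an engineer would, in place of code of your own. Each camera call takes 0.05 s, during which the arm holds its last target. There are 200 camera calls.

### The job

Press the round key of the sloping marker holder fully down so that the ejector pops the marker part-way up out of its tube, and let the key come back up. Then take the marker by its raised end, draw it right out of the tube, turn it from its slope to level, and finish while holding it still and level in the gripper, at least 20 cm above the bench, clear of the holder, ready to hand over. Leave the tape measure and the two brass fittings where they are.

Things in the scene. Friction and masses are not known exactly. Their poses are not given: they have to be found in the camera images.
- holder: Fixed grey marker holder, base 205 x 74 mm, turned up to 0.4 rad either way. Origin on the bench, z up. Its 45-degree tube (29 mm square outside, 20 x 21 mm inside) has its mouth at the high end towards the frame's -x, roughly at the robot; outward direction (-0.707, 0, 0.707); top edge 135 mm up. A key tower, 59 mm tall, stands at x = +86 mm.
- tube_mouth (a point): Centre of the tube's mouth, at x = -50 mm, y = 0, z = 125 mm in the holder's frame.
- key_top (a point): Middle of the top of the round black key (cap 36 mm across, 10 mm thick) at the back of the holder, at x = +86 mm in its frame, 92 mm above the bench when up; it moves down with the key.
- key_part (a joint): Travel of the key in m: 0 up, 0.020 fully down. Press straight down against a spring (1.5 N at first, 4 N at the bottom, with the marker's drag some 8 to 13 N in all); it returns by itself. The full stroke pushes the marker 50 mm out along the tube; it stays out when the key returns, held by a light spring roller in the tube's roof (about 2 N drag).
- marker_center (a point): Centre of the marker pen, 130 mm long, 17 mm thick (16 mm barrel, 18 mm cap), 30 g. Its y axis runs along the pen, from the capped end (-y) to the barrel end (+y). At the start it sits in the tube, cap end up, only 5 mm standing out of the mouth; after ejection about 55 mm stand out.
- tape_measure_center (a point): Centre of an orange tape measure, 36 x 78 x 64 mm, standing on the bench beside the holder: a bystander.
- elbow_center (a point): Centre of a brass elbow fitting, 44 x 44 x 28 mm, on the bench beside the holder: a bystander.
- nipple_center (a point): Centre of a hexagonal brass nipple, 26 x 30 x 41 mm, standing on its thread beside the holder: a bystander.

How it is judged:
On the way, in this order (a step that is already met when the one before it is completed fails the run):
1. the key is pressed fully down and has pushed the marker at least 40 mm up the tube (value of joint key_part above 0.0175 m and distance between marker_center and tube_mouth below 0.022 m), for 0.05 s.
2. the key has come back up, with the marker still in the tube and raised (value of joint key_part below 0.003 m and distance between marker_center and tube_mouth below 0.03 m), for 0.1 s.
3. the marker is gripped and drawn right out of the tube (distance between marker_center and tube_mouth above 0.07 m and contact force between the fingers and marker above 0.5 N and contact force between marker and holder below 0.05 N), for 0.1 s.
At the end, for the whole second after the job is handed in: The marker is held between the fingers, its centre at least 19 cm above the bench, level to within about 13 degrees, still (under 3 cm/s), out of the tube and not touching the holder; the key is back up (within 3 mm) (all of step 3 and height (world z) of marker_center above 0.19 m and angle between marker_center's own y axis and vertical between 1.34 and 1.8 rad and linear speed of marker below 0.03 m/s and value of joint key_part below 0.003 m); the arm keeps its last pose, push and grip.
It fails at once if the tape measure, the elbow or the nipple is moved by more than 25 mm (distance of any of tape_measure_center, elbow_center, nipple_center from where it was at the start of the episode above 0.025 m).
It also fails if it takes over 51 s, if anything falls off the work surface, if the arm or the gripper's body presses on something with over 40 N, if the wrist force passes 120 N, or if a joint passes its speed limit or range.

## Working session

There is one attempt and no reset: what is moved stays moved. The work goes in short steps, Python scripts to look and compute and a tool call to move; the robot and the scene stay as the last step left them, time stands still between calls to the robot, and variables do not carry over. Pictures are saved under pics/ and viewed, at most 10 in all, crops included, and the job is handed in when it is done.

Besides the shell and the picture viewer there is one more tool, called by a JSON object that holds its "fn" and its "kwargs", one argument or row to a line. apply_moves: Moves the arm, as the interface text tells. Its arguments: {"type":"object","properties":{"rows":{"type":"array"},"force":{"type":"number"}},"required":["rows"]}

```bash
ls; mkdir -p pics; cat > h.py <<'E'
import numpy as np, cv2
from bench import bot
def f(p): return p["frame"].shape[0]/2/np.tan(np.radians(p["fov_y"])/2)
def cloud(p):
    z=p["range_z"]; v,u=np.mgrid[:z.shape[0],:z.shape[1]]
    c=np.stack([(u-p["cx"])/f(p)*z,(v-p["cy"])/f(p)*z,z],-1)
    w=(c-p["t"])@p["R"]; w[z<=0]=np.nan
    return w
def proj(p,X):
    c=p["R"]@np.asarray(X,float)+p["t"]; return c[:2]/c[2]*f(p)+[p["cx"],p["cy"]]
E
python3 - <<'E'
from h import *
print(bot.sense()["tool_pos"],bot.sense()["tcp_rot"])
names=["holder","key_top","marker_center","tape_measure_center","elbow_center","nipple_center"]
ims=[]
for n in ["top","side"]:
    p=bot.read_camera(n); w=cloud(p); im=p["frame"].copy()
    print(n,"cam at",(-p["R"].T@p["t"]).round(3))
    for t in names:
        for d in bot.recognise(t,p)[:2]:
            x,y,a,b=map(int,d["box"]); q=w[y:y+b,x:x+a].reshape(-1,3); q=q[q[:,2]>0.006]
            print(t,round(d["conf"],2),(x,y,a,b),np.nanmedian(q,0).round(3),np.nanpercentile(q,[2,98],axis=0).round(3).tolist() if len(q) else 0)
            cv2.rectangle(im,(x,y,a,b),(0,255,0),1); cv2.putText(im,t[:6],(x,y-2),0,.4,(0,0,255),1)
    np.savez(f"{n}.npz",w=w,im=p["frame"])
    cv2.imwrite(f"pics/{n}0.png",im)
E
```

```text
pics
[ 0.25344651 -0.5980712   0.23064342] [-3.14031254e+00 -5.83699196e-05  4.00791134e-01]
top cam at [0.47  0.047 1.118]
holder 0.92 (278, 185, 40, 98) [ 0.543 -0.007  0.012] [[0.451, -0.05, 0.006], [0.643, 0.029, 0.131]]
key_top 0.54 (286, 187, 15, 17) [0.619 0.003 0.092] [[0.603, -0.011, 0.009], [0.648, 0.017, 0.096]]
tape_measure_center 0.66 (219, 215, 35, 27) [0.551 0.117 0.061] [[0.526, 0.087, 0.008], [0.58, 0.149, 0.067]]
elbow_center 0.55 (338, 250, 18, 25) [ 0.493 -0.119  0.026] [[0.468, -0.134, 0.011], [0.512, -0.1, 0.032]]
side cam at [ 0.61  -0.791  0.55 ]
holder 0.8 (217, 212, 109, 72) [ 0.548 -0.022  0.037] [[0.455, -0.053, 0.008], [0.639, 0.117, 0.126]]
key_top 0.62 (302, 223, 16, 24) [ 0.619 -0.006  0.089] [[0.606, -0.017, 0.055], [0.633, 0.015, 0.095]]
tape_measure_center 0.76 (261, 207, 31, 38) [0.552 0.094 0.055] [[0.523, -0.03, 0.01], [0.581, 0.132, 0.098]]
tape_measure_center 0.35 (220, 215, 104, 68) [ 0.548 -0.022  0.037] [[0.455, -0.053, 0.008], [0.639, 0.11, 0.124]]
elbow_center 0.88 (220, 289, 30, 23) [ 0.492 -0.135  0.024] [[0.466, -0.142, 0.007], [0.512, -0.107, 0.031]]
nipple_center 0.73 (299, 287, 16, 22) [ 0.619 -0.125  0.028] [[0.607, -0.131, 0.007], [0.629, -0.111, 0.043]]
```

```bash
python3 - <<'E'
from h import *
a=np.load("top.npz"); b=np.load("side.npz")
T=cv2.resize(a["im"][165:305,190:380],None,fx=4,fy=4,interpolation=cv2.INTER_CUBIC)
S=cv2.resize(b["im"][190:330,190:380],None,fx=4,fy=4,interpolation=cv2.INTER_CUBIC)
cv2.imwrite("pics/t1.png",T); cv2.imwrite("pics/s1.png",S)
W=np.concatenate([a["w"].reshape(-1,3),b["w"].reshape(-1,3)])
m=(abs(W[:,0]-.54)<.16)&(abs(W[:,1])<.075)
W=W[m]
for nm,w in (("top",a["w"]),("side",b["w"])):
    q=w.reshape(-1,3); q=q[(abs(q[:,0]-.54)<.16)&(abs(q[:,1])<.075)]
    k=q[(q[:,2]>.087)&(q[:,2]<.1)&(q[:,0]>.58)]
    print(nm,"key",len(k),k.mean(0),k.min(0),k.max(0))
    t=q[(q[:,2]>.06)&(q[:,0]<.58)]
    print(nm,"tube hi",len(t),t.mean(0))
    t=t[t[:,2]>.105]; print(" >.105",len(t),t.mean(0),t.min(0),t.max(0))
    bs=q[(q[:,2]>.006)]; r=cv2.minAreaRect(bs[:,:2].astype(np.float32)*1000); print("rect",r)
    for zt in (.06,.08,.1,.12):
        l=q[(abs(q[:,2]-zt)<.01)&(q[:,0]<.58)]; print(zt,len(l),l.mean(0).round(4))
E
```

```text
top key 236 [0.61781191 0.00093784 0.09192305] [ 0.60097921 -0.01707711  0.08700489] [0.63604139 0.01745038 0.09767504]
top tube hi 762 [ 0.51935473 -0.01338904  0.10274791]
 >.105 370 [ 0.4984567  -0.0169407   0.12156235] [ 0.47284186 -0.03385174  0.10516862] [ 5.31676837e-01 -2.50496970e-04  1.41272105e-01]
rect ((539.9910278320312, -0.5931777954101562), (319.1283874511719, 142.0968780517578), 1.1432418823242188)
0.06 126 [ 0.5661 -0.0055  0.06  ]
0.08 158 [ 0.5442 -0.0089  0.0803]
0.1 226 [ 0.5239 -0.0125  0.0993]
0.12 239 [ 0.4954 -0.0176  0.1209]
side key 168 [ 0.61747545 -0.00496568  0.0920224 ] [ 0.6002168  -0.02000872  0.08700374] [0.63464976 0.01406723 0.09537738]
side tube hi 1088 [ 0.51901294 -0.0253911   0.09575549]
 >.105 411 [ 0.49833234 -0.02541118  0.11944318] [ 0.47338224 -0.03840863  0.10502787] [ 0.53114156 -0.00189145  0.13786302]
rect ((547.1715087890625, -11.936168670654297), (204.81053161621094, 76.91110229492188), 8.00143814086914)
0.06 367 [ 0.5455 -0.0239  0.0598]
0.08 284 [ 0.5345 -0.0251  0.0798]
0.1 289 [ 0.5162 -0.0263  0.1001]
0.12 268 [ 0.4964 -0.0263  0.1194]
```

View pics/t1.png

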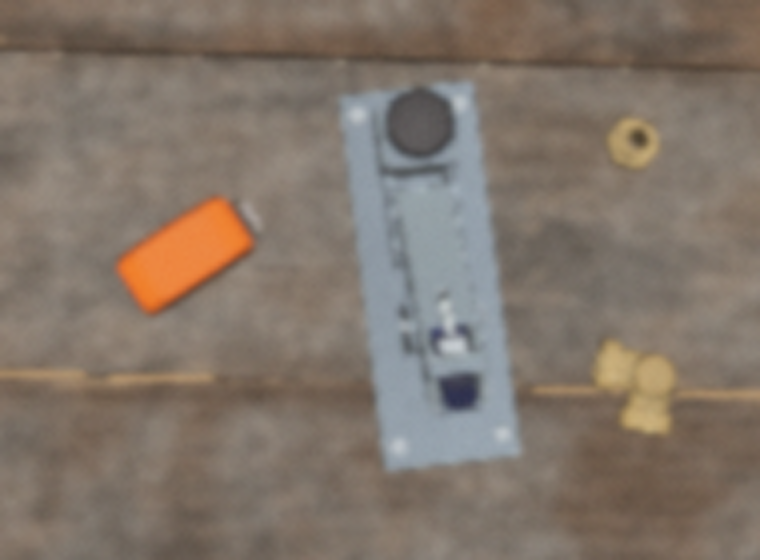

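View pics/s1.png

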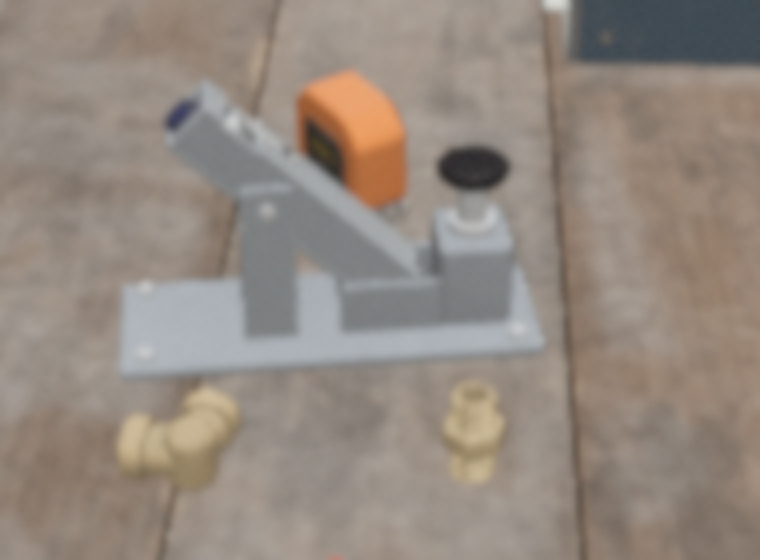

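The crops show the holder running away from the robot at about 8–10° yaw. The key is at t1 (420,122) and the mouth, with the navy cap, at t1 (460,390). The tape measure stands to the left, and the nipple and elbow to the right. The key's measured height, 92 mm, matches the spec. I'll move above the key with the fingers shut.

{"fn": "apply_moves", "kwargs": {
  "rows": [0.569,-0.407,0,14.4,0,0.569,-0.407,0,14.4,0,0.569,-0.407,0,14.4,0,0.569,-0.407,0,14.4,0,0.569,-0.407,0,14.4,0,0.569,-0.407,0,14.4,0,0.569,-0.407,0,14.4,0,0.569,-0.407,0,14.4,0]
}}

```text
clock: 1.7
tool_pos: [0.515, -0.171, 0.2316]
tcp_rot: [3.141, -0.001, 0.149]
contact_force: [1.1, -0.1, -1.2]
opening: 0.003
finger_force: 0.0
```

{"fn": "apply_moves", "kwargs": {
  "rows": [0.127,-0.153,0,0,0,0.127,-0.153,0,0,0,0.127,-0.153,0,0,0,0.127,-0.153,0,0,0,0.127,-0.153,0,0,0,0.127,-0.153,0,0,0]
}}

```text
clock: 2.45
tool_pos: [0.6162, -0.0038, 0.2313]
tcp_rot: [3.141, 0.0, 0.149]
contact_force: [-0.2, 0.9, -0.1]
opening: -0.003
finger_force: 0.0
```

```bash
python3 - <<'E'
from h import *
s=bot.sense();print(s["tool_pos"],s["tcp_rot"],s["clock"])
p=bot.read_camera("wrist");w=cloud(p)
print((-p["R"].T@p["t"]).round(3), proj(p,[.618,0,.092]))
q=w.reshape(-1,3);k=q[(q[:,2]>.087)&(q[:,2]<.1)&(q[:,0]>.58)&(abs(q[:,1])<.06)]
if len(k): print(len(k),k.mean(0),k.min(0),k.max(0))
print(np.nanpercentile(q,[1,50,99],axis=0))
cv2.imwrite("pics/w1.png",p["frame"])
E
```

```text
[ 0.61624256 -0.00376105  0.23130723] [3.14139765e+00 4.73689654e-04 1.48594321e-01] 2.45
[0.698 0.008 0.373] [276.4407601  199.32995036]
1164 [ 6.19671148e-01 -4.73501139e-04  9.00796302e-02] [ 0.60197481 -0.01839798  0.0870743 ] [0.63618725 0.01689471 0.09298032]
[[-2.66165462e-01 -3.76564280e-01 -4.31284066e-01]
 [ 6.25449404e-01  8.14150801e-04 -6.40219140e-04]
 [ 7.72735146e-01  6.59536317e-01  3.13831979e-01]]
```

View pics/w1.png

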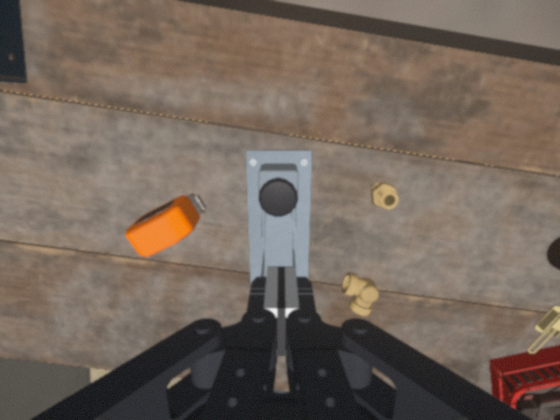

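The key sits at image (278,197), giving (0.619, -0.001, ~0.091), which agrees with the top camera. The holder runs along the image columns, so its yaw is about 0.15. Pressing now.

{"fn": "apply_moves", "kwargs": {
  "rows": [0.003,-0.003,0.06,0,0,0.003,-0.003,0.115,0,0,0.003,-0.003,0.13,0,0,0.003,-0.003,0.14,0,0,0.003,-0.003,0.148,0,0,0.003,-0.003,0.155,0,0,0.003,-0.003,0.159,0,0,0.003,-0.003,0.159,0,0]
}}

```text
clock: 3.5
tool_pos: [0.6204, 0.0004, 0.0741]
tcp_rot: [3.141, -0.002, 0.149]
contact_force: [-1.7, -1.3, 4.4]
opening: -0.0
finger_force: 1.8
```

{"fn": "apply_moves", "kwargs": {
  "rows": [0,0,0.002,0,0,0,0,0.004,0,0,0,0,0.005,0,0,0,0,0.005,0,0]
}}

```text
clock: 4.0
tool_pos: [0.6207, 0.0004, 0.071]
tcp_rot: [3.141, -0.003, 0.149]
contact_force: [-12.8, -2.9, 41.7]
opening: -0.003
finger_force: 20.4
```

```bash
python3 - <<'E'
from h import *
s=bot.sense();print(s["tool_pos"],s["contact_force"])
p=bot.read_camera("side")
cv2.imwrite("pics/s2.png",cv2.resize(p["frame"][150:330,180:380],None,fx=3,fy=3,interpolation=cv2.INTER_CUBIC))
E
```

```text
[6.20656072e-01 4.39130390e-04 7.10103895e-02] [-12.75180101  -2.88672433  41.67297411]
```

View pics/s2.png

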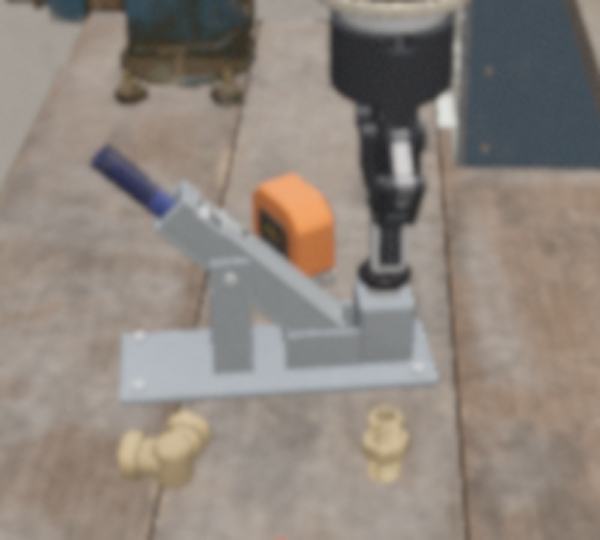

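The pen is out, with its cap end at s2 (103,157) and the mouth at about (175,205). The key has bottomed: TCP z is 71 mm at 42 N. Now I'll release it.

{"fn": "apply_moves", "kwargs": {
  "rows": [0,0,-0.03,0,0,0,0,-0.08,0,0,0,0,-0.14,0,0,0,0,-0.17,0,0.6,0,0,-0.17,0,0.6]
}}

```text
clock: 4.68
tool_pos: [0.6214, 0.0007, 0.2415]
tcp_rot: [3.14, -0.007, 0.149]
contact_force: [-0.3, -0.7, -0.4]
opening: 0.414
finger_force: 0.0
```

```bash
python3 - <<'E'
from h import *
s=bot.sense();print(s["clock"],s["tool_pos"],s["tcp_rot"],s["opening"],np.round(s["joint_positions"],4))
import json; json.dump({k:np.array(v).tolist() for k,v in s.items()},open("j1.json","w"))
for n in ["top","side"]:
    p=bot.read_camera(n); w=cloud(p); q=w.reshape(-1,3); c=p["frame"].reshape(-1,3).astype(int)
    # navy/blue pen, above the mouth
    m=(q[:,2]>.11)&(q[:,2]<.19)&(abs(q[:,0]-.46)<.06)&(abs(q[:,1]+.02)<.04)
    pen=m&(c[:,0]-c[:,2]>25)&(q[:,2]>.125)&(c.sum(1)<330)
    P=q[pen]; print(n,pen.sum(),P.mean(0).round(4),np.percentile(P,[3,97],axis=0).round(4).tolist())
    ctr=P.mean(0);u,sv,vt=np.linalg.svd(P-ctr,full_matrices=False);print("axis",vt[0].round(3),"yaw",np.arctan(vt[0][1]/vt[0][0]).round(3))
    k=q[(q[:,2]>.085)&(q[:,2]<.1)&(abs(q[:,0]-.62)<.03)&(abs(q[:,1])<.03)];print("key",len(k),k.mean(0).round(4))
E
```

```text
4.675 [0.62144044 0.00067251 0.24151588] [ 3.14030103 -0.00691058  0.14936984] 0.4143195934866716 [-4.7700e-02  4.2670e-01  1.6599e+00  1.0000e-04  1.0479e+00  1.3736e+00]
top 2 [ 0.4894 -0.0221  0.1276] [[0.4885, -0.0229, 0.1262], [0.4903, -0.0213, 0.1291]]
axis [-0.475 -0.432  0.766] yaw 0.738
key 191 [0.6149 0.0018 0.0919]
side 107 [ 0.4666 -0.0297  0.1426] [[0.4472, -0.0335, 0.1266], [0.482, -0.0256, 0.164]]
axis [ 0.689  0.108 -0.717] yaw 0.156
key 177 [ 0.6175 -0.0051  0.0917]
```

The key is back up at 92 mm. Next I'll go above the pen to measure it with the wrist camera and to log joint angles for checking reach.

{"fn": "apply_moves", "kwargs": {
  "rows": [-0.04,-0.001,-0.03,0,0.6,-0.09,-0.001,-0.03,0,0.6,-0.14,-0.001,-0.03,0,0.6,-0.16,-0.001,-0.03,0,0.6,-0.16,-0.001,-0.03,0,0.6]
}}

```text
clock: 5.4
tool_pos: [0.4596, -0.0221, 0.2669]
tcp_rot: [-3.141, 0.001, 0.149]
contact_force: [1.2, 1.2, 0.5]
opening: 0.603
finger_force: 0.0
```

```bash
python3 - <<'E'
from h import *
import json
s=bot.sense();print(s["clock"],s["tool_pos"],s["tcp_rot"],s["opening"],np.round(s["joint_positions"],4))
json.dump({k:np.array(v).tolist() for k,v in s.items()},open("j2.json","w"))
p=bot.read_camera("wrist"); w=cloud(p); q=w.reshape(-1,3)
np.savez("w2.npz",w=w,im=p["frame"])
g=np.array([.4609,-.023,.148]); print(proj(p,g),proj(p,[.4455,-.0257,.164]),proj(p,[.484,-.02,.125]))
for d in bot.recognise("marker_center",p)[:2]: print(d)
cv2.imwrite("pics/w2.png",p["frame"])
E
```

```text
5.4 [ 0.45964635 -0.02211993  0.26685141] [-3.14127895e+00  1.12133491e-03  1.48928401e-01] 0.6028192820493382 [-0.114   0.1724  1.9674  0.      1.0029  1.3079]
[281.6400735  207.43306804] [282.14005547 232.12528886] [282.14638454 174.04299808]
```

View pics/w2.png

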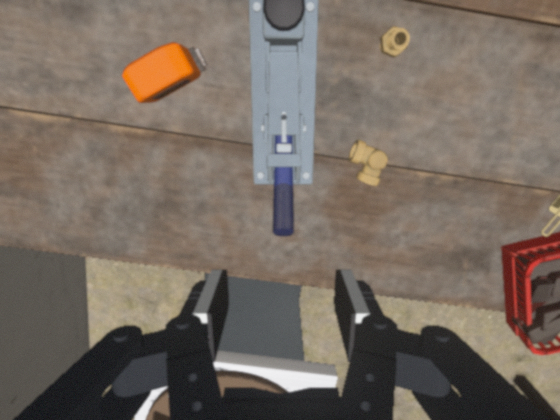

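```bash
python3 - <<'E'
from h import *
import json
from scipy.optimize import least_squares
a=np.load("w2.npz"); w=a["w"]; c=a["im"].astype(int)
m=(w[...,2]>.13)&(w[...,2]<.18)&(c[...,0]-c[...,2]>25)
v,u=np.where(m); sel=(abs(u-283)<25)&(v>170)&(v<245); v,u=v[sel],u[sel]; P=w[v,u]
print(len(P),P.mean(0).round(4),np.percentile(P,[2,98],axis=0).round(4).tolist())
for v0 in range(180,240,10):
    k=v//10==v0//10; print(v0,k.sum(),u[k].mean().round(1),P[k].mean(0).round(4), P[k].max(0).round(4))
A=np.polyfit(P[:,0],P[:,1],1);print("yaw",np.arctan(A[0]),"y at .461",np.polyval(A,.461))
# bench near edge
b=w[(abs(w[...,2])<.004)]; print("bench xmin",np.percentile(b[:,0],[0.5,1,3]), "y",b[:,1].min(),b[:,1].max())
# kinematics
D=[([.48,1.596],.6485,.2306)]
for f_ in("j1.json","j2.json"):
    s=json.load(open(f_)); r=np.hypot(*s["tool_pos"][:2]); D.append((s["joint_positions"][1:3],np.sqrt(r*r-.031**2),s["tool_pos"][2]))
def fk(x,q): return np.array([x[0]+x[2]*np.sin(q[0])+x[3]*np.sin(q[0]+q[1]), x[1]+x[2]*np.cos(q[0])+x[3]*np.cos(q[0]+q[1])])
S=least_squares(lambda x:np.concatenate([fk(x,q)-[r,z] for q,r,z in D]),[0,.1,.5,.5]);x=S.x;print(x,S.cost)
for z in (.05,.13,.15,.18,.2,.25,.3,.35):
    best=None
    for q3 in np.linspace(1.2,2.67,80):
        for q2 in np.linspace(-.82,1.2,200):
            q5=np.pi-q2-q3
            if not .09<q5<2.69: continue
            rr,zz=fk(x,(q2,q3))
            if abs(zz-z)<.004 and rr>0.2 and (best is None or rr<best[0]): best=(rr,q2,q3,q5)
    print(z,np.round(best,3))
E
```

```text
244 [ 0.4684 -0.0228  0.1435] [[0.4434, -0.032, 0.1302], [0.4846, -0.0147, 0.1647]]
180 99 282.4 [ 0.4787 -0.021   0.1343] [ 0.4812 -0.0138  0.1388]
190 3 290.3 [ 0.4714 -0.0288  0.1404] [ 0.4744 -0.0272  0.1418]
200 1 290.0 [ 0.4633 -0.0296  0.1486] [ 0.4633 -0.0296  0.1486]<stdin>:9: RuntimeWarning: Mean of empty slice.
  ret = ret.dtype.type(ret / rcount)
  ret = um.true_divide(
Traceback (most recent call last):
ValueError: zero-size array to reduction operation maximum which has no identity
```

```bash
python3 - <<'E'
from h import *
import json
from scipy.optimize import least_squares
a=np.load("w2.npz"); w=a["w"]
v,u=np.mgrid[:420,:560]
m=(w[...,2]>.12)&(w[...,2]<.19)&(abs(u-283)<18)&(v>170)&(v<245)
P=w[m];vv=v[m];uu=u[m]
for v0 in range(175,240,10):
    k=abs(vv-v0)<5
    if k.sum(): print(v0,k.sum(),uu[k].min(),uu[k].max(),P[k].mean(0).round(4), P[k].max(0).round(4))
P=P[vv>185];A=np.polyfit(P[:,0],P[:,1],1);print("yaw",np.arctan(A[0]),"y at .461",np.polyval(A,.461))
b=w[(abs(w[...,2])<.004)]; print("bench xmin",np.percentile(b[:,0],[0.5,1,3]), "y",b[:,1].min(),b[:,1].max())
D=[([.48,1.596],.6485,.2306)]
for f_ in("j1.json","j2.json"):
    s=json.load(open(f_)); r=np.hypot(*s["tool_pos"][:2]); D.append((s["joint_positions"][1:3],np.sqrt(r*r-.031**2),s["tool_pos"][2]))
def fk(x,q): return np.array([x[0]+x[2]*np.sin(q[0])+x[3]*np.sin(q[0]+q[1]), x[1]+x[2]*np.cos(q[0])+x[3]*np.cos(q[0]+q[1])])
S=least_squares(lambda x:np.concatenate([fk(x,q)-[r,z] for q,r,z in D]),[0,.1,.5,.5]);x=S.x;print(x,S.cost)
q2,q3=np.meshgrid(np.linspace(-.82,1.2,800),np.linspace(1.2,2.67,400)); q5=np.pi-q2-q3
rr,zz=fk(x,(q2,q3))
for z in (.05,.13,.15,.18,.2,.25,.3,.35):
    k=(abs(zz-z)<.003)&(rr>.1)&(q5>.09)&(q5<2.69); i=rr[k].argmin(); print(z,rr[k][i].round(3),q2[k][i].round(2),q3[k][i].round(2),q5[k][i].round(2))
E
```

```text
175 235 267 299 [ 0.4839 -0.0207  0.1272] [ 0.4892 -0.0066  0.1346]
185 178 273 292 [ 0.4769 -0.0214  0.1355] [ 0.4808 -0.013   0.1414]
195 179 273 292 [ 0.4702 -0.0223  0.1431] [ 0.4737 -0.0141  0.1496]
205 180 273 292 [ 0.4637 -0.0233  0.1499] [ 0.4675 -0.0152  0.1559]
215 181 272 292 [ 0.4572 -0.0242  0.1563] [ 0.461  -0.0163  0.1626]
225 196 272 293 [ 0.4508 -0.0251  0.162 ] [ 0.4549 -0.0166  0.1679]
235 94 272 293 [ 0.4436 -0.0263  0.1605] [ 0.4469 -0.0177  0.1643]
yaw 0.10683632731579011 y at .461 -0.02371871374761842
bench xmin [0.13099683 0.14293216 0.31255267] y -0.40710727678688347 0.3395966160460893
[-0.00957115 -0.09907837  0.60826479  0.43288172] 3.3525909271486057e-06
0.05 0.246 0.31 2.67 0.16
0.13 0.176 -0.05 2.67 0.52
0.15 0.148 -0.17 2.67 0.64
0.18 0.1 -0.36 2.66 0.84
0.2 0.1 -0.4 2.62 0.92
0.25 0.1 -0.48 2.5 1.11
0.3 0.1 -0.52 2.39 1.28
0.35 0.1 -0.55 2.28 1.41
```

The pen sits at image columns 272–293, with its cap end at about row 237. Its centreline passes through about (0.460, -0.024, 0.146), which agrees with the holder model to within 3 mm. I'll descend and grip.

{"fn": "apply_moves", "kwargs": {
  "rows": [0,0.002,0.05,0,0.6,0,0.002,0.1,0,0.6,0,0.002,0.14,0,0.6,0,0.002,0.14,0,0.5,0,0.002,0.14,0,0,0,0.002,0.14,0,0,0,0.002,0.14,0,0,0,0.002,0.14,0,0],
  "force": 40
}}

```text
clock: 6.5
tool_pos: [0.4625, -0.0241, 0.1284]
tcp_rot: [3.141, -0.003, 0.149]
contact_force: [1.1, 1.0, 9.2]
opening: 0.186
finger_force: 40.6
```

{"fn": "apply_moves", "kwargs": {
  "rows": [-0.012,0,-0.012,0,0,-0.028,0,-0.028,0,0,-0.044,0,-0.044,0,0,-0.06,0,-0.06,0,0,-0.074,0,-0.074,0,0,-0.082,0,-0.082,0,0,-0.082,0,-0.082,0,0]
}}

```text
clock: 7.38
tool_pos: [0.3804, -0.0363, 0.2099]
tcp_rot: [3.141, -0.001, 0.149]
contact_force: [0.8, -0.3, -1.2]
opening: 0.187
finger_force: 39.7
```

```bash
python3 - <<'E'
from h import *
s=bot.sense();print(s["clock"],s["tool_pos"],s["contact_force"])
ims=[]
p=bot.read_camera("side");ims.append(p["frame"][100:340,100:380])
p=bot.read_camera("top");ims.append(p["frame"][160:400,190:470])
cv2.imwrite("pics/d1.png",cv2.resize(np.hstack(ims),(800,343),interpolation=cv2.INTER_CUBIC))
E
```

```text
7.375 [ 0.38037397 -0.03632759  0.20988668] [ 0.77126032 -0.34828838 -1.18960592]
```

View pics/d1.png

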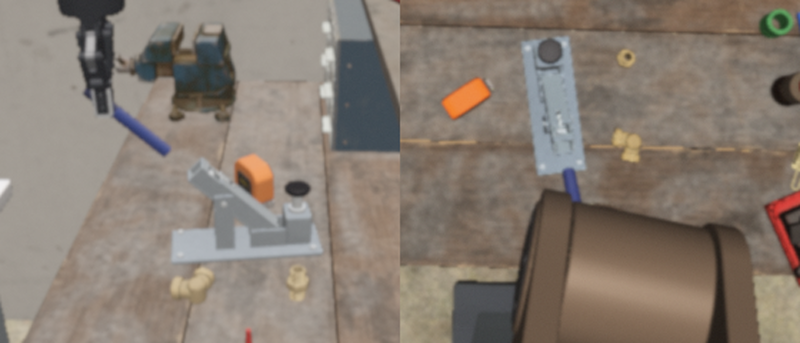

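The side view shows the pen out and clear of the holder, still at a 40–45° slope: held at (100,95), tail at (168,152). The tool only turns about the vertical, so I'll level the pen by pressing its tail on the bench and pivoting it in a light grip. First I need a free patch on the left.

```bash
python3 - <<'E'
from h import *
w=np.load("top.npz")["w"].reshape(-1,3)
xs=np.arange(.34,.8,.04); ys=np.arange(.1,.6,.04)
print("y\\x",xs.round(2))
for y in ys:
    r=[]
    for x in xs:
        k=w[(abs(w[:,0]-x)<.02)&(abs(w[:,1]-y)<.02)]; r.append(int(1000*np.percentile(k[:,2],98)) if len(k) else -99)
    print(y.round(2),r)
E
```

```text
y\x [0.34 0.38 0.42 0.46 0.5  0.54 0.58 0.62 0.66 0.7  0.74 0.78]
0.1 [4, 5, 5, 4, 4, 65, 65, 5, 5, 5, 246, 247]
0.14 [4, 5, 5, 4, 4, 67, 64, 4, 4, 4, 246, 247]
0.18 [5, 4, 4, 4, 4, 5, 4, 4, 4, 4, 247, 246]
0.22 [5, 4, 4, 5, 4, 5, 4, 5, 4, 4, 247, 256]
0.26 [5, 4, 5, 5, 4, 4, 5, 5, 194, 206, 246, 258]
0.3 [5, 5, 5, 4, 4, 5, 4, 5, 207, 209, 247, 258]
0.34 [5, 5, 5, 4, 4, 5, 4, 4, 205, 209, 246, 259]
0.38 [5, 19, 53, 19, 13, 5, 4, 5, 206, 209, 247, 261]
0.42 [159, 159, 159, 158, 120, 4, 4, 5, 206, 209, 247, 261]
0.46 [160, 161, 162, 165, 122, 4, 5, 5, 207, 209, 247, 260]
0.5 [160, 161, 161, 164, 122, 5, 5, 4, 205, 209, 247, 247]
0.54 [159, 159, 160, 160, 5, 5, 4, 4, 204, 209, 246, 246]
0.58 [-99, 4, 6, 2, 5, 5, 4, 4, 142, 158, -99, -99]
```

The patch x 0.34–0.60, y 0.17–0.36 is free: the vise starts at y > 0.37 and the block at x > 0.64. Carrying the pen there, raised.

{"fn": "apply_moves", "kwargs": {
  "rows": [0,0,-0.03,0,0,0,-0.06,-0.03,0,0,0,-0.12,-0.03,0,0,0.03,-0.17,-0.03,0,0,0.07,-0.22,-0.03,0,0,0.11,-0.27,-0.03,0,0,0.11,-0.27,-0.03,0,0,0.11,-0.27,-0.03,0,0]
}}

```text
clock: 8.48
tool_pos: [0.4483, 0.2473, 0.2382]
tcp_rot: [3.141, 0.002, 0.151]
contact_force: [0.1, -0.7, -0.3]
opening: 0.187
finger_force: 39.7
```

{"fn": "apply_moves", "kwargs": {
  "rows": [0.02,0,0.05,0,0,0.03,0,0.1,0,0,0.03,0,0.14,0,0,0.03,0,0.165,0,0,0.03,0,0.165,0,0,0.03,0,0.165,0,0],
  "force": 20
}}

```text
clock: 9.22
tool_pos: [0.4788, 0.2512, 0.0753]
tcp_rot: [-3.141, -0.001, 0.149]
contact_force: [0.4, 0.2, -0.5]
opening: 0.189
finger_force: 39.7
```

{"fn": "apply_moves", "kwargs": {
  "rows": [-0.01,0,0.01,0,0,-0.022,0,0.02,0,0,-0.034,0,0.028,0,0,-0.046,0,0.036,0,0,-0.058,0,0.042,0,0,-0.068,0,0.048,0,0,-0.072,0,0.05,0,0]
}}

```text
clock: 10.1
tool_pos: [0.4064, 0.2407, 0.0239]
tcp_rot: [3.141, 0.001, 0.15]
contact_force: [0.8, 0.4, 3.2]
opening: 0.187
finger_force: 36.8
```

{"fn": "apply_moves", "kwargs": {
  "rows": [-0.01,0,0.006,0,0,-0.018,0,0.012,0,0,-0.024,0,0.017,0,0,-0.03,0,0.02,0,0,-0.034,0,0.021,0,0],
  "force": 20
}}

```text
clock: 10.72
tool_pos: [0.3733, 0.2358, 0.0031]
tcp_rot: [3.141, 0.0, 0.15]
contact_force: [1.7, 0.5, 1.4]
opening: 0.187
finger_force: 36.4
```

```bash
cat > slope.py <<'E'
from h import *
import sys
s=bot.sense();print(s["clock"],s["tool_pos"].round(4) if hasattr(s["tool_pos"],"round") else s["tool_pos"],s["contact_force"],s["finger_force"])
x,y,z=s["tool_pos"]; g=np.array([x,y,z+.02]); yaw=s["tcp_rot"][2]; ax=np.array([np.cos(yaw),np.sin(yaw),0])
for n in sys.argv[2:]:
    p=bot.read_camera(n); w=cloud(p); c=p["frame"].astype(int)
    d=w-g; a=d@ax; l=np.abs(d@[-ax[1],ax[0],0])
    m=(a>.02)&(a<.13)&(l<.016)&(np.abs(d[...,2])<.13)&(c[...,0]-c[...,2]>20)
    P=np.c_[a[m],d[...,2][m]]
    if len(P)>8:
        A=np.polyfit(P[:,0],P[:,1],1); print(n,len(P),"slope deg",np.degrees(np.arctan(A[0])).round(1),"a",P[:,0].min().round(3),P[:,0].max().round(3),"dz at 0",A[1].round(4))
    else: print(n,len(P))
    u,v=proj(p,g+.04*ax).astype(int); u=min(max(u,70),490); v=min(max(v,60),360)
    if n==sys.argv[2]: cv2.imwrite(sys.argv[1],cv2.resize(p["frame"][v-60:v+60,u-70:u+70],None,fx=5,fy=5,interpolation=cv2.INTER_CUBIC))
E
python3 slope.py pics/l1.png side wrist
```

```text
10.725 [0.3733 0.2358 0.0031] [1.72490978 0.49603086 1.3837916 ] 36.37332803802565
side 188 slope deg -6.5 a 0.02 0.101 dz at 0 0.0004
wrist 8942 slope deg -6.2 a 0.02 0.103 dz at 0 0.0008
```

View pics/l1.png

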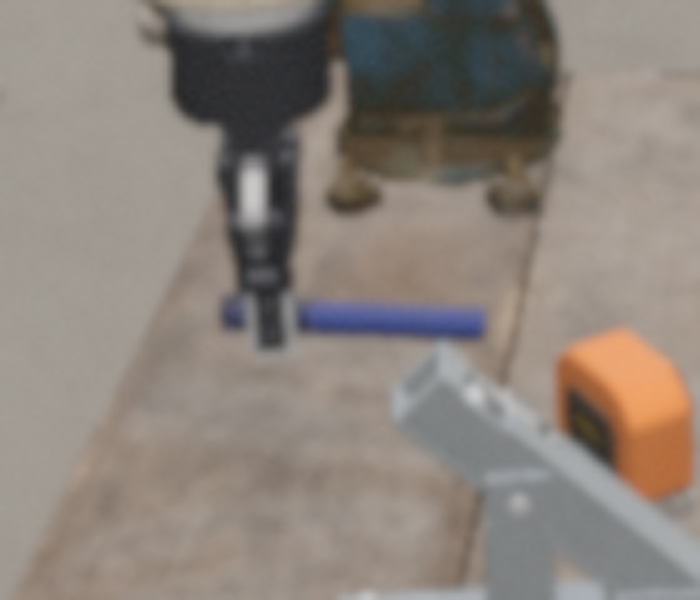

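The pen is nearly level, with its tail about 6° down (the cap end at (230,312), the barrel end at (485,323)). I'll tighten and lift gently.

{"fn": "apply_moves", "kwargs": {
  "rows": [0,0,0,0,0,0,0,0,0,0,0,0,-0.01,0,0,0,0,-0.03,0,0,0,0,-0.06,0,0,0,0,-0.1,0,0,0,0,-0.14,0,0,0,0,-0.18,0,0],
  "force": 80
}}

```text
clock: 11.82
tool_pos: [0.3735, 0.2357, 0.1854]
tcp_rot: [-3.141, -0.001, 0.149]
contact_force: [0.6, 0.5, -0.3]
opening: 0.175
finger_force: 78.1
```

{"fn": "apply_moves", "kwargs": {
  "rows": [0,0,-0.03,0,0,0,0,-0.05,0,0,0,0,-0.06,0,0,0,0,-0.06,0,0,0,0,-0.06,0,0,0,0,-0.06,0,0,0,0,-0.06,0,0,0,0,-0.06,0,0]
}}

```text
clock: 12.82
tool_pos: [0.3736, 0.2358, 0.2431]
tcp_rot: [3.141, 0.0, 0.149]
contact_force: [-0.2, 0.6, -1.6]
opening: 0.176
finger_force: 78.1
```

```bash
python3 slope.py pics/l2.png side wrist; python3 - <<'E'
from h import *
p=bot.read_camera("top"); w=cloud(p)
for t in ["tape_measure_center","elbow_center","nipple_center"]:
    for d in bot.recognise(t,p)[:1]:
        x,y,a,b=map(int,d["box"]); q=w[y:y+b,x:x+a].reshape(-1,3); print(t,d["conf"],np.nanmedian(q[q[:,2]>.006],0).round(3))
q=w.reshape(-1,3);k=q[(q[:,2]>.065)&(q[:,2]<.1)&(abs(q[:,0]-.62)<.018)&(abs(q[:,1])<.018)];print("key z",len(k),np.median(k[:,2]))
E
```

```text
12.825 [0.3736 0.2358 0.2431] [-0.19053472  0.57719709 -1.63299698] 78.05615287274122
side 214 slope deg -7.7 a 0.021 0.101 dz at 0 -0.0008
wrist 8734 slope deg -7.6 a 0.02 0.104 dz at 0 0.0007
tape_measure_center 0.56 [0.551 0.117 0.062]
elbow_center 0.67 [ 0.493 -0.12   0.026]
nipple_center 0.67 [ 0.617 -0.117  0.032]
key z 236 0.09173034371667835
```

View pics/l2.png

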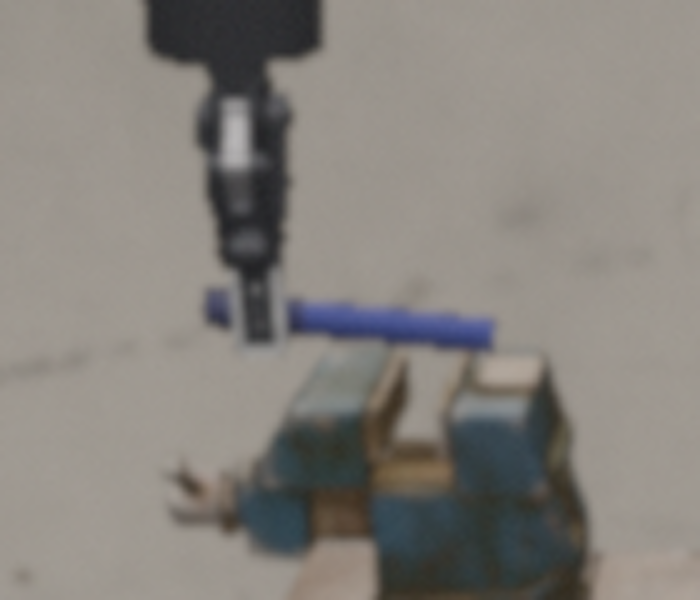

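The pen is held with its tail about 7.7° down, its centre at about z 0.257. The bystanders haven't moved and the key is up. One short hold will show whether it creeps.

{"fn": "apply_moves", "kwargs": {
  "rows": [0,0,0,0,0,0,0,0,0,0,0,0,0,0,0,0,0,0,0,0,0,0,0,0,0,0,0,0,0,0,0,0,0,0,0,0,0,0,0,0]
}}

```text
clock: 14.12
tool_pos: [0.3736, 0.2358, 0.2433]
tcp_rot: [-3.142, 0.0, 0.149]
contact_force: [0.7, 0.1, -1.0]
opening: 0.175
finger_force: 78.1
```

```bash
python3 slope.py pics/l3.png wrist side | tee o.txt; python3 - <<'E'
import re
from bench import bot
v=[float(x) for x in re.findall(r"slope deg (-?[\d.]+)",open("o.txt").read())]
if len(v)==2 and max(map(abs,v))<9.5: print(bot.hand_in())
E
```

```text
14.125 [0.3736 0.2358 0.2433] [ 0.7345814   0.09788949 -0.97592746] 78.05604614317417
wrist 8744 slope deg -7.7 a 0.02 0.104 dz at 0 0.0007
side 215 slope deg -7.5 a 0.021 0.101 dz at 0 -0.001
the job is handed in; nothing more can be done
None
```

I handed the job in at about 14 s: the key was pressed fully and came back up, and the marker is out of the tube, held still about 26 cm above the bench and 7.6° off level (limit about 13°), with the tape measure and brass fittings where they were; the hand-in call returned no verdict.

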